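# Unlock the decorating turntable under the plain cupcake

## Task

The plain, dome-topped cupcake is next to be decorated, so its turntable must be able to spin: pull that turntable's T-handled lock plunger straight up clear of its slot, only then twist it to either side until it stands over its rest notch, and let it go so that it stays parked in the notch, held up. Leave the other turntable (the one under the cupcake with swirled icing) locked, and do not knock the plain cupcake about.

Things in the scene. Friction and masses are not known exactly. Their poses are not given: they have to be found in the camera images.
- tt_plain: Turntable with the plain cupcake: 250 mm steel disc, top 40 mm above the table, on a cast foot. Origin on the table under the disc's centre, z up; the lock plunger's axis is 112 mm along its -x (on the robot's side, turned up to 0.6 rad), in a collar 34 mm across, 88 mm high. The bracket's upright is 38 mm beyond that axis, 80 mm high. Either turntable may stand left or right
- tt_plain_handle (a point): Grip point of the T-handle to operate: middle of a level dark steel bar on top of the plunger, 56 mm long (its x), 14 mm thick (its y), 22 mm tall (11 mm above and below this point), z up; a neck joins it to the collar, 35 mm below this point. 123 mm above the table when locked; then the bar points at the disc's centre (+x). It rises and turns with the plunger
- tt_plain_lift (a joint): how far that plunger is pulled up, m: 0 locked (cross pin in the collar's deep slot), 0.022 top stop. Spring and weight pull it down with 6 N when locked, 10 N at the top. It turns only while above 0.012; resting in a notch it stays at about 0.008
- tt_plain_twist (a joint): turn of that T-handle, rad, positive anticlockwise from above: 0 locked, rest notches at +1.05 and -1.05 (60 degrees either side), stops at +1.257 and -1.257. The notches are wide Vs: let go anywhere from 0.85 to the stop and the spring draws the pin to the notch's middle
- tt_iced_handle (a point): the same point of the identical T-handle on the other, identical turntable (under the cupcake with swirled icing); it is to stay locked
- plain_cupcake: dome-topped cupcake without icing in a pleated cup, 76 mm across, 63 mm tall, standing loose at the middle of its turntable's disc; origin at the centre of its underside, z up
Not all that is in view belongs to the job. What is shaped like the plain_cupcake but pink or yellow is not meant.

How it is judged:
By the outcome, as a careful person would: the job done as asked, in the order asked, and still so for the second after the job is handed in, with the robot touching nothing.
It also fails if it takes over 32 s, if anything falls off the work surface, if the arm or the gripper's body presses on something with over 40 N, if the wrist force passes 120 N, or if a joint passes its speed limit or range.

## Robot

A 6-joint arm with a two-finger parallel gripper is mounted at the origin on a cart in front of the work surface, level with it; the furniture and walls round the work are solid. World frame = base frame: x ahead of the robot, y to its left, z up, the work surface at z = 0. Lengths are in mm, angles in degrees, forces in N, time in s.
With the tool pointing down it reaches from about 325 to 875 mm from the base axis. Payload 4.4 kg.
Tool frame: the origin (TCP) lies midway between the tips of the shut fingers; the grasp point (between the pads) lies 19 mm behind it; y points along the fingers, x is the direction in which the jaws open and shut, and the axes are right-handed (so a half turn about y gives the same grasp; the last joint's range is limited). The gripper opens to 85 mm and grips with 20 to 120 N. Pads are 22 mm wide; open, the fingers measure 114 mm over their backs; the gripper's body (76 mm by 85 mm) begins 54 mm behind the grasp point. The pads swing forward as they close: fully open they stand 13 mm farther back than shut.
Start: joints at [-76.347, 11.837, 88.321, -0, 79.842, -8.623], TCP at [217.958, -532.092, 231.282] pointing down, gripper open.
Joint ranges: [-156.59, 156.59], [-49.26, 127.26], [12.9, 141.05], [-63.56, 243.56], [4.71, 150.69], [-161.64, 161.64]. Speed limits (degrees/s): [159.86, 159.86, 180, 180, 180, 180].

## Interface

Orientations are given as a 3x3 rotation matrix whose columns are the frame's x, y, z axes.
In Python, from plant import observe, camera, job_done, spot_in, regions_of, mark_of gives the robot as it stands.
- The arm moves only by the tool drive_tool, never from a script. Its argument "moves" is a list of rows, each an object of numbers: "jaw": the finger opening in mm, from 0 to 85.4; "x", "y", "z": the shift along the tool's x, y, z in mm; "yaw": the turn about the tool's y in rad. In form: [{"jaw": .., "x": .., "y": .., "z": .., "yaw": ..}, ...]. A call has 1 to 5 rows; each row shifts and turns the commanded pose from where the row before left it, along the tool's axes as they then stand; what a row does not reach is not made up. A row lasts 1/12 s, in which the tool goes at most 41.7 mm and 7.16 degrees, less where a joint would pass 70% of its speed; a pose out of reach is approached as far as the arm can. A call is refused whole if a number of a shift passes 41.7 or a number of a turn 0.125, either way. A call with a gripper value outside its range is refused whole. The fingers move at their own pace and stop on an object; the grip force is fixed at half the most. Time passes only in rows, so rows that do not move let the fingers close. It gives the time, the measured TCP pose, the force and the opening at its end, in the units of the state.
- observe(): the state, without advancing time (a new reading comes with each control period).
- camera(name): name is "scene" or "side" or "wrist"; returns a dict with "color" (420x560x3 uint8, red, green, blue), "camera_matrix" (3x3 intrinsics, pixels), "eye" and "rotation" of the camera in the world. Camera axes: x right, y down, z forward; pixel columns grow to the right and rows downward; lengths in mm; the calibration is good to about 2 mm. A picture is of the moment at which its call begins. There is no depth.
- job_done(): hands the job in, once; it reports no verdict.
Trained networks look in a picture, given as the dict that the camera call returned (one of the last four; its "shot" number tells which), for a name from the list of things; names that differ only in an ending like _2 or _b are one class to them, and where a whole thing is asked for, a point or a joint stands for the part that bears it (a point fixed in the world has none). Each returns a list of dicts, best first, with "confidence" (0 to 1); they miss things now and then, are a little off and sometimes report something else, mostly with a low value. They report only what shows in the picture. A call takes as long as a camera call. They do not tell look-alikes from the thing itself.
- spot_in(picture, name): "uv" ([column, row] in pixels, amid what is visible of it).
- regions_of(picture, name): "pixels" (420x560 bool, what is visible of it) and "uv" ([column, row] in pixels, amid what is visible of it).
- mark_of(picture, name): "uv" ([column, row] in pixels: a listed point, or the origin of a listed thing).
The state is a dict: "time_s": time; "joint_pos": joint angles; "joint_velocities": joint speeds; "joint_torque": joint torques, N m; "eef_pos": TCP position; "tool_rot": TCP orientation; "wrist_force": force on the tool from outside, world axes, zero at the start; "torque": the same for the moment, N m; "opening": opening from 0.0 (shut) to 1.0 (fully open).
Only numpy, scipy, OpenCV 4.12 (cv2) and the standard library are available. Lean on these libraries where they do the work, as an engineer would, in place of code of your own. Each camera call takes 0.05 s, during which the arm holds its last target. There are 200 camera calls.

## Working session

There is one attempt and no reset: what is moved stays moved. The work goes in short steps, Python scripts to look and compute and a tool call to move; the robot and the scene stay as the last step left them, time stands still between calls to the robot, and variables do not carry over. Pictures are saved under pics/ and viewed, about 8 in all and at most 12, crops included, and the job is handed in when it is done.

Besides the shell and the picture viewer there is one more tool, called after "Request:" as name(argument=value, ...), one argument or row to a line, values as JSON. drive_tool: Moves the arm, as the interface text tells. Its arguments: {"type":"object","properties":{"moves":{"type":"array","items":{"type":"object","properties":{"jaw":{"type":"number"},"x":{"type":"number"},"y":{"type":"number"},"z":{"type":"number"},"yaw":{"type":"number"}}}}},"required":["moves"]}

```bash
ls; mkdir -p pics
cat > h.py <<'E'
import numpy as np,cv2
from plant import *
def save(p,n): cv2.imwrite('pics/'+n,p['color'][:,:,::-1])
def ray(p,uv):
    d=np.linalg.inv(p['camera_matrix'])@np.array([uv[0],uv[1],1.]); d=np.array(p['rotation'])@d
    return np.array(p['eye']),d/np.linalg.norm(d)
def onz(p,uv,z):
    e,d=ray(p,uv); return e+d*(z-e[2])/d[2]
def tri(a,ua,b,ub):
    e,d=ray(a,ua);f,g=ray(b,ub)
    s,t=np.linalg.lstsq(np.c_[d,-g],f-e,rcond=None)[0]
    return (e+s*d+f+t*g)/2,np.linalg.norm(e+s*d-f-t*g)
def proj(p,X):
    c=np.array(p['rotation']).T@(np.array(X)-p['eye']); c=np.array(p['camera_matrix'])@c; return c[:2]/c[2]
E
python3 - <<'E'
from h import *
a=camera('scene');b=camera('side')
cv2.imwrite('pics/1.png',np.vstack([a['color'],b['color']])[:,:,::-1][:, :])
im=np.hstack([a['color'],b['color']]); cv2.imwrite('pics/1.png',cv2.resize(im,(800,300))[:,:,::-1])
save(a,'a.png');save(b,'b.png')
for n in ['tt_plain_handle','tt_iced_handle','plain_cupcake','tt_plain']:
  for p,q in((a,'scene'),(b,'side')):
    print(n,q,[(np.round(m['uv']),round(m['confidence'],2),np.round(onz(p,m['uv'],{'tt_plain':0,'plain_cupcake':40}.get(n,123)))) for m in mark_of(p,n)])
print(observe()['tool_rot'],a['eye'],b['eye'])
E
```

```text
pics
tt_plain_handle scene [(array([297., 171.]), 0.47, array([ 539., -183.,  123.]))]
tt_plain_handle side []
tt_iced_handle scene [(array([219., 275.]), 0.7, array([527., 256., 123.]))]
tt_iced_handle side [(array([158., 228.]), 0.45, array([538., 264., 123.]))]
plain_cupcake scene [(array([344., 196.]), 0.89, array([ 389., -231.,   40.])), (array([262., 187.]), 0.67, array([ 640., -129.,   40.]))]
plain_cupcake side [(array([407., 273.]), 0.7, array([ 269., -332.,   40.])), (array([358., 255.]), 0.68, array([ 366., -237.,   40.]))]
tt_plain scene [(array([263., 193.]), 0.97, array([ 647., -139.,    0.]))]
tt_plain side []
[[ 3.79069939e-01 -5.42235713e-05  9.25368023e-01]
 [-9.25368019e-01  8.60946480e-05  3.79069943e-01]
 [-1.00223760e-04 -9.99999995e-01 -1.75408658e-05]] [ -14.2330326   780.58937985 1285.92799611] [-544.6412407   252.81370152 1038.06747679]
```

View pics/a.png

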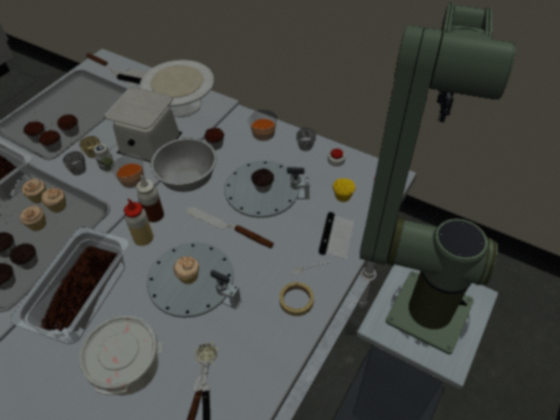

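View pics/b.png

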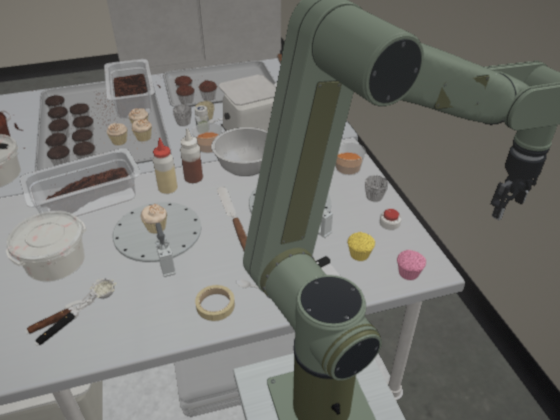

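Candidates in the scene picture are two T-handles: (297,171) by the brown dome cupcake at (262,180), and (219,275) by the iced one at (187,268). The yellow cupcake at (344,188), the pink one (side view 411,264) and the tray cupcakes are distractors. I choose the handle at (297,171), which is about (539,-183). I'll move towards it and check with the wrist camera.

Request:
drive_tool(
  moves=[
    {"jaw": 50, "x": -17, "y": 0, "z": 36, "yaw": 0},
    {"jaw": 50, "x": -17, "y": 0, "z": 36, "yaw": 0},
    {"jaw": 50, "x": -17, "y": 0, "z": 36, "yaw": 0},
    {"jaw": 50, "x": -17, "y": 0, "z": 36, "yaw": 0},
    {"jaw": 50, "x": -17, "y": 0, "z": 36, "yaw": 0},
  ],
)

```text
time_s: 0.92
eef_pos: [353.2, -383.8, 231.5]
tool_rot: [[0.378, 0.0, 0.926], [-0.926, -0.0, 0.378], [0.0, -1.0, 0.0]]
wrist_force: [0.7, -0.4, -0.6]
opening: 0.585
```

Request:
drive_tool(
  moves=[
    {"jaw": 50, "x": -17, "y": 0, "z": 36, "yaw": 0},
    {"jaw": 50, "x": -17, "y": 0, "z": 36, "yaw": 0},
    {"jaw": 50, "x": -17, "y": 0, "z": 36, "yaw": 0},
    {"jaw": 50, "x": -17, "y": 0, "z": 20, "yaw": 0},
    {"jaw": 50, "x": -17, "y": 0, "z": 0, "yaw": 0},
  ],
)

```text
time_s: 1.33
eef_pos: [441.5, -255.6, 231.6]
tool_rot: [[0.383, 0.002, 0.924], [-0.924, 0.0, 0.383], [0.001, -1.0, 0.002]]
wrist_force: [-0.5, -1.2, 0.2]
opening: 0.589
```

Run:
```python
from h import *
w=camera('wrist');s=camera('scene');d=camera('side')
save(w,'w1.png')
for n in ['tt_plain_handle','plain_cupcake','tt_plain']:
  for p,q in((w,'wrist'),(s,'scene'),(d,'side')):
    print(n,q,[(np.round(m['uv'],1),round(m['confidence'],2),np.round(onz(p,m['uv'],{'tt_plain':0,'plain_cupcake':40}.get(n,123)),1)) for m in mark_of(p,n)])
o=observe();print(o['eef_pos'],o['tool_rot'],o['joint_pos'],o['time_s'],w['eye'],w['rotation'])
```

```text
tt_plain_handle wrist [(array([237.5,  27.5]), 0.89, array([ 541.2, -183.2,  123. ]))]
tt_plain_handle scene [(array([296.9, 169.9]), 0.53, array([ 540.9, -186.6,  123. ]))]
tt_plain_handle side [(array([317.4, 195.1]), 0.64, array([ 544.7, -182.2,  123. ]))]
plain_cupcake wrist [(array([269.5, 198.3]), 0.92, array([ 416. , -254.9,   40. ])), (array([312.8, 301.4]), 0.74, array([ 323. , -345.4,   40. ]))]
plain_cupcake scene [(array([346.7, 196.3]), 0.87, array([ 381.1, -233.8,   40. ])), (array([262. , 188.8]), 0.71, array([ 637.4, -123.6,   40. ]))]
plain_cupcake side [(array([291.3, 200.3]), 0.89, array([ 642.7, -137.6,   40. ])), (array([359.9, 252.9]), 0.88, array([ 372.5, -244.8,   40. ])), (array([406.5, 276.2]), 0.64, array([ 258.9, -324.8,   40. ]))]
tt_plain wrist []
tt_plain scene [(array([262. , 196.3]), 0.74, array([ 640.2, -124.1,    0. ]))]
tt_plain side [(array([288.4, 211.5]), 0.7, array([ 640.6, -128. ,    0. ]))]
[ 438.31705326 -258.6852735   231.19945649] [[ 3.77978820e-01 -1.01873071e-04  9.25814237e-01]
 [-9.25814239e-01  4.04609605e-05  3.77978825e-01]
 [-7.59651970e-05 -9.99999994e-01 -7.90221538e-05]] [-4.02978305e+01  3.76811292e+00  9.74524801e+01 -2.04603814e-03
  7.87853581e+01  2.74940251e+01] 1.9333 [ 505.96739623 -228.7082733   374.63981535] [[ 3.84269880e-01 -8.88112431e-01 -2.52176466e-01]
 [-9.23220709e-01 -3.69530615e-01 -1.05407054e-01]
 [ 4.26390617e-04  2.73319291e-01 -9.61923273e-01]]
```

View pics/w1.png

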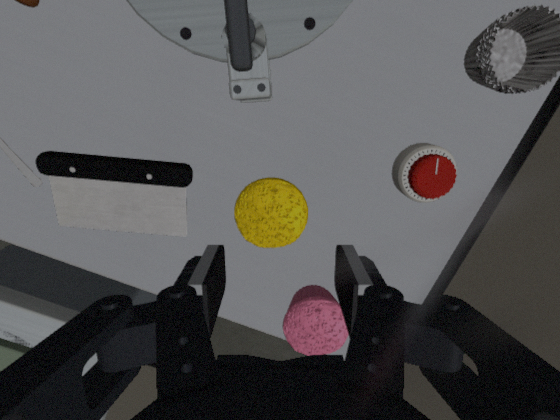

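The wrist view shows the bar near (238,30), pointing almost straight up the picture, with the yellow cupcake at (271,213) and the pink at (317,320). Next I'll get closer to measure the bar's direction.

Request:
drive_tool(
  moves=[
    {"jaw": 50, "x": -15, "y": 0, "z": 30, "yaw": 0},
    {"jaw": 50, "x": -15, "y": 0, "z": 25, "yaw": 0},
    {"jaw": 50, "x": 0, "y": 0, "z": 0, "yaw": 0},
    {"jaw": 50, "x": 0, "y": 0, "z": 0, "yaw": 0},
  ],
)

```text
time_s: 2.27
eef_pos: [478.5, -208.8, 231.2]
tool_rot: [[0.381, -0.0, 0.925], [-0.925, -0.0, 0.381], [0.0, -1.0, -0.0]]
wrist_force: [-0.1, 0.5, 0.3]
opening: 0.586
```

Run:
```python
from h import *
w=camera('wrist');save(w,'w2.png')
m=mark_of(w,'tt_plain_handle')[0];print(m['uv'],m['confidence'],onz(w,m['uv'],123))
for n in ['plain_cupcake','tt_plain']:
  print(n,[(m['uv'],m['confidence'],onz(w,m['uv'],40 if n[0]=='p' else 0)) for m in mark_of(w,n)])
r=regions_of(w,'tt_plain_handle')
for q in r:
  v,u=np.nonzero(q['pixels']);print(q['confidence'],u.min(),u.max(),v.min(),v.max())
o=observe();print(o['eef_pos'],o['tool_rot'][:,2] if hasattr(o['tool_rot'],'shape') else o['tool_rot'])
for uv in [(0,0)]:pass
```

```text
[281.9, 103.8] 0.92 [ 543.68599759 -183.50867661  123.        ]
plain_cupcake [([330.7, 339.0], 0.86, array([ 321.67551747, -338.13137333,   40.        ])), ([293.7, 239.3], 0.62, array([ 420.39931695, -248.94514124,   40.        ]))]
tt_plain []
0.78 267 294 63 146
[ 477.57733883 -210.17296841  231.26529531] [ 9.25857418e-01  3.77872984e-01 -2.22770835e-04]
```

View pics/w2.png

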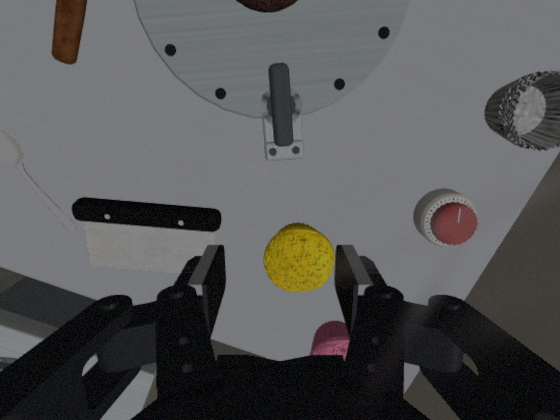

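Request:
drive_tool(
  moves=[
    {"jaw": 50, "x": 0, "y": 0, "z": 35, "yaw": 0},
    {"jaw": 50, "x": 0, "y": 0, "z": 35, "yaw": 0},
    {"jaw": 50, "x": 0, "y": 25, "z": 0, "yaw": -0.06},
    {"jaw": 50, "x": 0, "y": 30, "z": 0, "yaw": 0},
    {"jaw": 50, "x": 0, "y": 0, "z": 0, "yaw": 0},
  ],
)

```text
time_s: 2.93
eef_pos: [538.9, -181.3, 170.1]
tool_rot: [[0.434, -0.011, 0.901], [-0.901, 0.005, 0.434], [-0.01, -1.0, -0.007]]
wrist_force: [-1.3, 0.8, -1.4]
opening: 0.584
```

Run:
```python
from h import *
w=camera('wrist');save(w,'w3.png')
for m in mark_of(w,'tt_plain_handle')[:2]:print(m['uv'],m['confidence'],onz(w,m['uv'],123))
o=observe();print(o['eef_pos'],o['tool_rot'],o['joint_pos'],proj(w,o['eef_pos']))
```

```text
[280.4, 48.7] 0.48 [ 626.27473672 -139.07247361  123.        ]
[ 541.43968153 -182.88452922  175.04954573] [[ 0.43290465 -0.00351083  0.90143288]
 [-0.90143455  0.00169895  0.43291207]
 [-0.00305137 -0.99999239 -0.0024293 ]] [-2.73355695e+01  1.44987234e+01  9.20067960e+01 -6.14459991e-03
  7.37178741e+01  3.70137863e+01] [285.10598636 262.48101685]
```

View pics/w3.png

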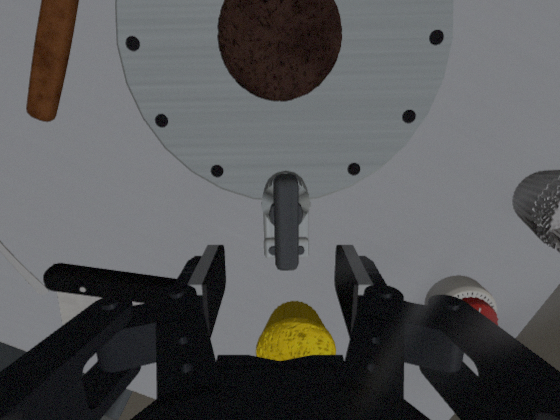

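The wrist view shows the bar upright at (286,175)–(287,268), midway between the fingers, with the brown dome cupcake at (280,35). It is the right handle and the gripper is aligned, so I'll descend and close.

Request:
drive_tool(
  moves=[
    {"jaw": 50, "x": 0, "y": 25, "z": 1, "yaw": 0},
    {"jaw": 50, "x": 0, "y": 25, "z": 0, "yaw": 0},
    {"jaw": 50, "x": 0, "y": 19, "z": 0, "yaw": 0},
    {"jaw": 50, "x": 0, "y": 0, "z": 0, "yaw": 0},
    {"jaw": 50, "x": 0, "y": 0, "z": 0, "yaw": 0},
  ],
)

```text
time_s: 3.45
eef_pos: [543.8, -183.1, 108.3]
tool_rot: [[0.433, 0.0, 0.901], [-0.901, -0.0, 0.433], [0.0, -1.0, 0.0]]
wrist_force: [0.4, 0.4, 1.0]
opening: 0.587
```

Request:
drive_tool(
  moves=[
    {"jaw": 0},
    {"jaw": 0},
    {"jaw": 0},
    {"jaw": 0},
    {"jaw": 0},
  ],
)

```text
invalid input
```

Request:
drive_tool(
  moves=[
    {"jaw": 0},
    {"jaw": 0},
    {"jaw": 0},
  ],
)

```text
invalid input
```

Request:
drive_tool(
  moves=[
    {"jaw": 0, "x": 0, "y": 2, "z": 0, "yaw": 0},
    {"jaw": 0, "x": 0, "y": 0, "z": 0, "yaw": 0},
    {"jaw": 0, "x": 0, "y": 0, "z": 0, "yaw": 0},
    {"jaw": 0, "x": 0, "y": 0, "z": 0, "yaw": 0},
    {"jaw": 0, "x": 0, "y": 0, "z": 0, "yaw": 0},
  ],
)

```text
time_s: 3.87
eef_pos: [545.0, -182.6, 108.0]
tool_rot: [[0.434, 0.003, 0.901], [-0.901, -0.001, 0.434], [0.002, -1.0, 0.002]]
wrist_force: [-1.9, 1.8, 5.5]
opening: 0.203
```

Request:
drive_tool(
  moves=[
    {"jaw": 0, "x": 0, "y": 0, "z": 0, "yaw": 0},
    {"jaw": 0, "x": 0, "y": 0, "z": 0, "yaw": 0},
    {"jaw": 0, "x": 0, "y": 0, "z": 0, "yaw": 0},
    {"jaw": 0, "x": 0, "y": 0, "z": 0, "yaw": 0},
  ],
)

```text
time_s: 4.2
eef_pos: [545.0, -182.6, 108.0]
tool_rot: [[0.434, 0.003, 0.901], [-0.901, -0.001, 0.434], [0.002, -1.0, 0.002]]
wrist_force: [-2.4, 1.5, 6.0]
opening: 0.205
```

Request:
drive_tool(
  moves=[
    {"jaw": 0, "x": 0, "y": -5, "z": 0, "yaw": 0},
    {"jaw": 0, "x": 0, "y": -5, "z": 0, "yaw": 0},
    {"jaw": 0, "x": 0, "y": -5, "z": 0, "yaw": 0},
    {"jaw": 0, "x": 0, "y": -3, "z": 0, "yaw": 0},
    {"jaw": 0, "x": 0, "y": 0, "z": 0, "yaw": 0},
  ],
)

```text
time_s: 4.62
eef_pos: [544.0, -182.3, 123.5]
tool_rot: [[0.434, 0.001, 0.901], [-0.901, 0.0, 0.434], [0.0, -1.0, 0.001]]
wrist_force: [3.6, 0.8, -9.3]
opening: 0.201
```

Run:
```python
from h import *
o=observe();print(o['eef_pos'],o['wrist_force'],o['torque'],o['opening'])
w=camera('wrist');s=camera('side');
c=lambda p,u,v,r:cv2.resize(p['color'][max(0,v-r):v+r,u-r:u+r],(400,400))
cv2.imwrite('pics/4.png',np.hstack([c(w,285,210,110),c(s,318,200,60)])[:,:,::-1])
```

```text
[ 543.9990612  -182.34370938  123.52094776] [ 3.55640411  0.78194815 -9.26468259] [-0.08077502 -0.71413491 -0.02825511] 0.20106276919093463
```

View pics/4.png

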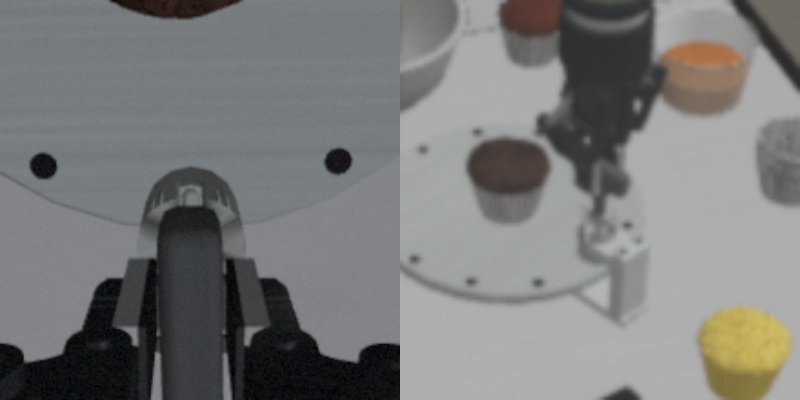

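The bar is firmly held. It has risen about 16 mm with 9.3 N pulling down, which fits the spring, so it is clear of the slot. I'll twist anticlockwise, since that takes joint 6 towards the middle of its range.

Request:
drive_tool(
  moves=[
    {"jaw": 0, "x": 0, "y": -1, "z": 0, "yaw": 0},
    {"jaw": 0, "x": 0, "y": 0, "z": 0, "yaw": -0.08},
    {"jaw": 0, "x": 0, "y": 0, "z": 0, "yaw": -0.08},
    {"jaw": 0, "x": 0, "y": 0, "z": 0, "yaw": -0.08},
    {"jaw": 0, "x": 0, "y": 0, "z": 0, "yaw": 0},
  ],
)

```text
time_s: 5.13
eef_pos: [543.6, -182.0, 123.8]
tool_rot: [[0.637, -0.001, 0.771], [-0.771, 0.001, 0.637], [-0.001, -1.0, 0.0]]
wrist_force: [2.9, 0.9, -9.1]
opening: 0.204
```

Forces are unchanged and it turns freely.

Request:
drive_tool(
  moves=[
    {"jaw": 0, "x": 0, "y": 0, "z": 0, "yaw": -0.08},
    {"jaw": 0, "x": 0, "y": 0, "z": 0, "yaw": -0.08},
    {"jaw": 0, "x": 0, "y": 0, "z": 0, "yaw": -0.08},
    {"jaw": 0, "x": 0, "y": 0, "z": 0, "yaw": -0.08},
    {"jaw": 0, "x": 0, "y": 0, "z": 0, "yaw": -0.08},
  ],
)

```text
time_s: 5.55
eef_pos: [543.0, -181.5, 123.5]
tool_rot: [[0.887, -0.002, 0.462], [-0.462, 0.002, 0.887], [-0.003, -1.0, 0.001]]
wrist_force: [3.1, 2.4, -8.7]
opening: 0.208
```

Request:
drive_tool(
  moves=[
    {"jaw": 0, "x": 0, "y": 0, "z": 0, "yaw": -0.08},
    {"jaw": 0, "x": 0, "y": 0, "z": 0, "yaw": -0.08},
    {"jaw": 0, "x": 0, "y": 0, "z": 0, "yaw": -0.08},
    {"jaw": 0, "x": 0, "y": 0, "z": 0, "yaw": -0.08},
    {"jaw": 0, "x": 0, "y": 0, "z": 0, "yaw": 0},
  ],
)

```text
time_s: 5.97
eef_pos: [542.4, -181.2, 123.2]
tool_rot: [[0.987, -0.003, 0.162], [-0.162, 0.003, 0.987], [-0.004, -1.0, 0.002]]
wrist_force: [1.0, 2.5, -8.1]
opening: 0.201
```

Run:
```python
from h import *
o=observe();R=np.array(o['tool_rot']);print(o['eef_pos'],o['wrist_force'],o['torque'],o['opening'],np.degrees(np.arctan2(R[1,2],R[0,2])),o['joint_pos'])
w=camera('wrist')
cv2.imwrite('pics/5.png',cv2.resize(w['color'][80:330,150:420],(540,500))[:,:,::-1])
```

```text
[ 542.41373092 -181.19368659  123.23941986] [ 1.04236359  2.50168918 -8.05017859] [ 0.45339955 -0.398881    0.01491478] 0.2012004546346801 80.68395139968727 [-2.71690318e+01  1.79119068e+01  9.43573734e+01  5.35998083e-02
  6.79685639e+01 -1.78734140e+01]
```

View pics/5.png

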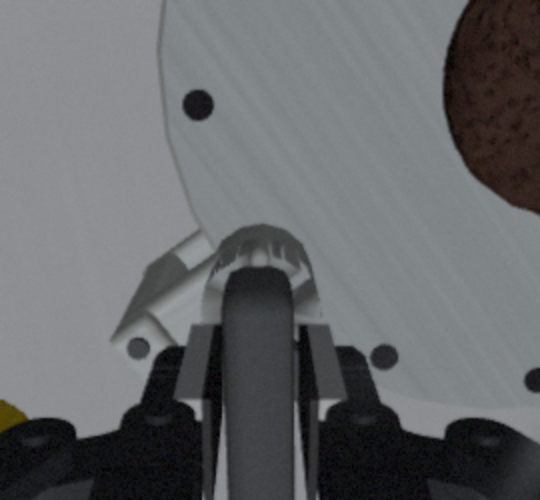

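The bar has turned with the gripper, about 55° so far. I'll turn the last 5°, ease down towards the notch and release.

Request:
drive_tool(
  moves=[
    {"jaw": 0, "x": 0, "y": 0, "z": 0, "yaw": -0.09},
    {"jaw": 0, "x": 0, "y": 0, "z": 0, "yaw": 0},
    {"jaw": 0, "x": 0, "y": 2, "z": 0, "yaw": 0},
    {"jaw": 0, "x": 0, "y": 2, "z": 0, "yaw": 0},
    {"jaw": 0, "x": 0, "y": 0, "z": 0, "yaw": 0},
  ],
)

```text
time_s: 6.43
eef_pos: [542.5, -181.6, 119.2]
tool_rot: [[0.997, -0.003, 0.074], [-0.074, 0.002, 0.997], [-0.003, -1.0, 0.002]]
wrist_force: [-1.4, 4.7, -8.6]
opening: 0.197
```

Request:
drive_tool(
  moves=[
    {"jaw": 0, "x": 0, "y": 2, "z": 0, "yaw": 0},
    {"jaw": 0, "x": 0, "y": 0, "z": 0, "yaw": 0},
    {"jaw": 0, "x": 0, "y": 0, "z": 0, "yaw": 0},
  ],
)

```text
time_s: 6.68
eef_pos: [542.7, -181.7, 117.7]
tool_rot: [[0.997, -0.003, 0.073], [-0.073, 0.002, 0.997], [-0.003, -1.0, 0.002]]
wrist_force: [-2.3, 5.3, -6.7]
opening: 0.206
```

Request:
drive_tool(
  moves=[
    {"jaw": 50, "x": 0, "y": 0, "z": 0, "yaw": 0},
    {"jaw": 50, "x": 0, "y": 0, "z": 0, "yaw": 0},
    {"jaw": 50, "x": 0, "y": 0, "z": 0, "yaw": 0},
    {"jaw": 50, "x": 0, "y": 0, "z": 0, "yaw": 0},
    {"jaw": 50, "x": 0, "y": 0, "z": 0, "yaw": 0},
  ],
)

```text
time_s: 7.1
eef_pos: [545.0, -183.6, 119.9]
tool_rot: [[0.997, 0.003, 0.072], [-0.072, -0.002, 0.997], [0.003, -1.0, -0.002]]
wrist_force: [0.2, 0.9, 1.3]
opening: 0.585
```

Request:
drive_tool(
  moves=[
    {"jaw": 50, "x": 0, "y": -20, "z": 0, "yaw": 0},
    {"jaw": 50, "x": 0, "y": -30, "z": 0, "yaw": 0},
    {"jaw": 50, "x": 0, "y": -30, "z": 0, "yaw": 0},
    {"jaw": 50, "x": 0, "y": -30, "z": -20, "yaw": 0},
    {"jaw": 50, "x": 0, "y": 0, "z": -30, "yaw": 0},
  ],
)

```text
time_s: 7.52
eef_pos: [544.5, -233.2, 237.2]
tool_rot: [[0.998, 0.013, 0.068], [-0.068, -0.007, 0.998], [0.014, -1.0, -0.006]]
wrist_force: [0.9, -1.3, 1.8]
opening: 0.587
```

Request:
drive_tool(
  moves=[
    {"jaw": 50, "x": 0, "y": 0, "z": -20, "yaw": 0},
    {"jaw": 50, "x": 0, "y": 0, "z": 0, "yaw": 0},
    {"jaw": 50, "x": 0, "y": 0, "z": 0, "yaw": 0},
  ],
)

```text
time_s: 7.77
eef_pos: [538.7, -253.4, 228.8]
tool_rot: [[0.997, 0.001, 0.074], [-0.074, -0.0, 0.997], [0.001, -1.0, -0.0]]
wrist_force: [-0.2, -0.1, 0.2]
opening: 0.583
```

Run:
```python
from h import *
o=observe();print(o['eef_pos'],o['wrist_force'],o['time_s'])
w=camera('wrist');s=camera('scene');d=camera('side')
for p in(w,s,d):
  print([(np.round(m['uv']),round(m['confidence'],2),np.round(onz(p,m['uv'],131))) for m in mark_of(p,'tt_plain_handle')],
   [(np.round(m['uv']),round(m['confidence'],2),np.round(onz(p,m['uv'],40))) for m in mark_of(p,'plain_cupcake')])
ms=[mark_of(p,'tt_plain_handle') for p in (w,s,d)]
for i,j in((0,1),(0,2),(1,2)):
  if ms[i] and ms[j]: print(i,j,tri((w,s,d)[i],ms[i][0]['uv'],(w,s,d)[j],ms[j][0]['uv']))
sc=cv2.resize(d['color'][140:260,270:380],(367,400))
cv2.imwrite('pics/6.png',np.hstack([cv2.resize(w['color'],(433,400),interpolation=cv2.INTER_AREA),sc])[:,:,::-1])
```

```text
[ 538.66055274 -253.41629074  228.76490719] [-0.19309957 -0.10412072  0.17114431] 7.7667
[(array([278., 101.]), 0.74, array([ 543., -182.,  131.]))] [(array([379.,  37.]), 0.94, array([ 637., -133.,   40.])), (array([161., 184.]), 0.82, array([ 419., -253.,   40.])), (array([ 89., 270.]), 0.61, array([ 325., -342.,   40.]))]
[(array([298., 166.]), 0.51, array([ 541., -195.,  131.])), (array([261., 192.]), 0.2, array([585., -43., 131.]))] [(array([344., 198.]), 0.74, array([ 386., -224.,   40.])), (array([218., 274.]), 0.55, array([571., 218.,  40.]))]
[(array([315., 190.]), 0.46, array([ 560., -181.,  131.]))] [(array([290., 200.]), 0.97, array([ 647., -137.,   40.])), (array([361., 254.]), 0.7, array([ 369., -246.,   40.]))]
0 1 (array([ 539.70729769, -183.79115736,  142.03794856]), np.float64(8.22236890851446))
0 2 (array([ 544.57982887, -178.50468221,  142.36699328]), np.float64(7.014854925030024))
1 2 (array([ 526.32034602, -168.45440537,  160.09348752]), np.float64(3.4259871056282285))
```

View pics/6.png

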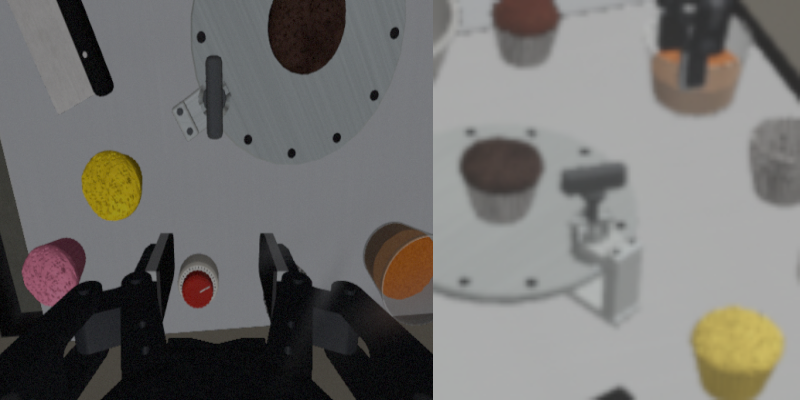

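The bar now stands about 60° from its locked direction and is raised, with a long neck visible above the collar. The cupcake is still at the disc's centre and nothing touches the gripper, so I'll hand in.

```bash
python3 -c "
from plant import *
print(job_done())"
```

```text
the job is handed in; nothing more can be done
None
```

The plain cupcake's turntable is unlocked: its plunger stands parked at about +60° (anticlockwise), held up. I handed the job in at about 8 s on the robot's clock.

- **What I did:** I gripped the T-handle and pulled it straight up about 16 mm, against roughly 9 N. Then I turned it about 60° anticlockwise, eased it down about 6 mm, let go and backed away.
- **What the last pictures showed:** The bar was turned and raised with the gripper clear of it. The plain cupcake was still at about (640,-135) mm, the middle of its disc. Wrist force was near zero.
- **Iced turntable:** I never went near it, but I did not look at its lock again at the end.
- **What disagreed:** The cameras gave handle heights of 142 to 160 mm, with rays missing each other by 3 to 8 mm, against about 131 mm expected in the notch. I judged "parked" from the picture of the raised, turned bar instead. The gripper also read about 17 mm on the 14 mm bar throughout the grip, but it held.

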